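# Throw back the clamp arm and slide the panel home

### The arm

A 7-joint arm with a two-finger parallel gripper is mounted at the origin on the work surface. World frame = base frame: x ahead of the robot, y to its left, z up, the work surface at z = 0. Lengths are in m, angles in rad, forces in N, time in s.
With the tool pointing down it reaches from about 0.425 to 0.925 m from the base axis. Payload 6.8 kg.
Tool frame: the origin (TCP) lies on the centre line of the jaws, within the pads' length; the fingertips stand 19 mm ahead of it and the grasp point (between the pads) is the TCP (bot.tcp_to_tips is the distance from the TCP to the fingertips, in m); x points along the fingers, y is the direction in which the jaws open and shut, and the axes are right-handed (so a half turn about x gives the same grasp; the last joint's range is limited). The gripper opens to 85 mm and grips with 20 to 120 N. Pads are 22 mm wide; open, the fingers measure 114 mm over their backs; the gripper's body (76 mm by 85 mm) begins 54 mm behind the grasp point. The pads swing forward as they close: fully open they stand 13 mm farther back than shut.
Start: joints at [-1.254, 0.477, 0.022, 1.555, -0.011, 1.109, -0.083], TCP at [0.278, 0.615, 0.25] pointing down, gripper open.
Joint ranges: [-2.96, 2.96], [-0.34, 2.1], [-1.41, 1.46], [0.24, 2.44], [-1.37, 4.51], [0.17, 1.92], [-2.96, 2.96]. Speed limits (rad/s): [2.39, 2.39, 3.14, 3.14, 3.14, 3.14, 3.14].

### API

Orientations are given as a unit quaternion [w, x, y, z].
In Python, from station import status, eyes, bot gives the robot as it stands.
- The arm moves only by the tool apply_moves, never from a script. Its arguments are lists of equal length, an entry for each row: "travel": the shift along the tool's x, y, z in cm, a list of three; "turn": the turn, a rotation vector about the tool's x, y, z in rad, a list of three; "grip": the closure, from 0 (fully open) to 1 (shut). In form: {"travel": [[tx, ty, tz], ...], "turn": [[wx, wy, wz], ...], "grip": [grip, ...]}. A call has 1 to 8 rows; each row shifts and turns the pose as measured when the row begins, along the tool's axes as they then stand; what a row does not reach is not made up. A row lasts 1/12 s, in which the tool goes at most 41.7 mm and 7.16 degrees, less where a joint would pass 70% of its speed; a pose out of reach is approached as far as the arm can. A call is refused whole if a number of a shift passes 4.17 or a number of a turn 0.125, either way. A call with a gripper value outside its range is refused whole. The fingers move at their own pace and stop on an object; "newtons" is the grip in N (left out, the last holds). Time passes only in rows, so rows that do not move let the fingers close. It gives the time, the measured TCP pose, the force and the opening at its end, in the units of the state.
- status.get_obs(): the state, without advancing time (a new reading comes with each control period).
- eyes.read_camera(name): name is "side" or "top"; returns the picture (480x640x3 uint8, red, green, blue); there is no depth.
- eyes.calibration(name): a dict with "intrinsics" (3x3 intrinsics, pixels), "distortion" ([k1, k2, p1, p2, k3] as OpenCV has them; the pictures are not rectified), "xyz" and "attitude" of the camera in the world. Camera axes: x right, y down, z forward; pixel columns grow to the right and rows downward; lengths in m; the calibration is good to about 2 mm. A picture is of the moment at which its call begins. calibration takes no time and is no camera call.
- bot.hand_in(): hands the job in, once; it reports no verdict.
Trained networks look in the newest picture that a camera, given by its name, has taken for a name from the list of things; names that differ only in an ending like _2 or _b are one class to them, and where a whole thing is asked for, a point or a joint stands for the part that bears it (a point fixed in the world has none). Each returns a list of dicts, best first, with "score" (0 to 1); they miss things now and then, are a little off and sometimes report something else, mostly with a low value. They report only what shows in the picture. A call takes as long as a camera call.
- eyes.masks_of(thing, camera): "region" (480x640 bool, what is visible of it) and "rect" ([left, top, right, bottom] in pixels, round what is visible of it).
The state is a dict: "t": time; "q": joint angles; "joint_vel": joint speeds; "joint_torque": joint torques, N m; "eef_pos": TCP position; "tool_rot": TCP orientation; "contact_force": force on the tool from outside, world axes, zero at the start; "torque": the same for the moment, N m; "gripper_width": opening from 0.0 (shut) to 1.0 (fully open).
Only numpy, scipy, OpenCV 4.12 (cv2) and the standard library are available. Lean on these libraries where they do the work, as an engineer would, in place of code of your own. Each camera call takes 0.05 s, during which the arm holds its last target. There are 200 camera calls.

### The job

Push the clamp arm of the mounting board up by its red cross-handle, past its balance point, so that it stays raised by itself; then push the small framed panel across the board until its far edge sits flush against the dark wooden back fence, under the place where the clamp's rubber foot comes down. Only push with the fingers, gently and without forcing anything: nothing needs gripping, the panel must not be lifted, and you must leave the jars, stone, weight and other things where they are.

Things in the scene. Friction and masses are not known exactly. Their poses are not given: they have to be found in the camera images.
- board: Fixed wooden mounting board, 360 (x) x 400 (y) x 18 mm, its middle covered in grey cloth. Origin: centre of its underside, on the table (top face at +18 mm). Its x axis points across the board to the fence and the clamp hinge (roughly to the robot's left, within 0.35 rad), z up, y roughly towards the robot. Clamp: hinge axis along y at x +115, z +68 mm, between two steel cheeks; from there the arm reaches back in -x over the middle of the board.
- clamp (a joint): Angle of the clamp arm (rad): 0 = lying down on its stop, grows as the red handle swings up and then over in +x towards the hinge side; upper stop at 1.45 (handle then just past straight above the hinge). A steel counterweight above the hinge makes it fall back to 0 below about 0.8 and go on by itself to the upper stop, and stay there, from about 0.8 up. About 1.5 to 2 N up at the handle starts it; damping is light.
- clamp_handle (a point): Centre of the red round cross-handle at the free end of the clamp arm: a bar 16 mm thick and 116 mm long, parallel to the board's y axis. With the arm down it lies at x -85, z +113 mm in the board's frame, 205 mm from the hinge, with free space below it (75 mm to the panel's top). The aluminium arm (22 wide, 10 mm thick) joins it in the middle.
- clamp_hinge (a point): Point on the clamp's hinge axis, midway between the cheeks (board frame x +115, y 0, z +68 mm). A black rubber foot, 36 mm across, hangs from the arm 90 mm before the hinge; with the arm down its underside is 12 mm above the board, so it bars the panel's way. With the arm fully up the foot stands out towards -x, at board frame x about +55 to +75 and 130 to 180 mm above the table.
- fence_face (a point): Foot of the back fence's near face, at its middle, on the board's top (board frame x +75, y 0, z +18 mm); axes as the board's. The fence is a dark wooden strip fixed on the board along y, 240 mm long, 14 mm high.
- panel: Loose framed panel with white paper top bearing a black brush ring: 90 (x) x 140 (y) x 20 mm thick, about 0.25 kg, lying flat on the board short of the clamp foot, below the red handle. Origin: centre of its underside. Its x axis points to the edge that goes to the fence; home, its origin is 45 mm before the fence face. It starts with its origin 140 to 160 mm before it, within 15 mm of the middle line and turned by up to 0.13 rad.
- ink_jar: Bystander: loose round ink jar, 44 mm across, 43 mm high, black cap, near the edge of the board that is away from the robot. Origin: centre of its underside.
- seal_stone: Bystander: loose upright seal stone, 24 x 24 x 48 mm, near the edge of the board that is away from the robot. Origin: centre of its underside.
- paperweight: Bystander: loose brass paperweight, 110 (x) x 26 (y) x 16 mm, near the edge of the board that is next to the robot. Origin: centre of its underside.
- brush_pot: Bystander: loose blue brush pot with brushes, 76 mm across, about 210 mm high, on the table to the left. Origin: centre of its underside.
- tape_roll: Bystander: loose yellow tape roll lying flat, 68 mm across, 24 mm high, on the table to the right. Origin: centre of its underside.
- glue_bottle: Bystander: loose white glue bottle with red cap, 48 mm across, 130 mm high, on the table to the left. Origin: centre of its underside.
- paint_jar: Bystander: loose amber paint jar, 56 mm across, 60 mm high, on the table to the right. Origin: centre of its underside.

How it is judged:
By the outcome, as a careful person would: the job done as asked, in the order asked, and still so for the second after the job is handed in, with the robot touching nothing.
It also fails if it takes over 61 s, if anything falls off the work surface, if the arm or the gripper's body presses on something with over 40 N, if the wrist force passes 120 N, or if a joint passes its speed limit or range.

## Working session

There is one attempt and no reset: what is moved stays moved. The work goes in short steps, Python scripts to look and compute and a tool call to move; the robot and the scene stay as the last step left them, time stands still between calls to the robot, and variables do not carry over. Pictures are saved under pics/ and viewed, about 8 in all and at most 12, crops included, and the job is handed in when it is done.

Besides the shell and the picture viewer there is one more tool, called after "Call:" as a command line: name --argument value ..., lists and objects as JSON in quotes. apply_moves: Moves the arm, as the interface text tells. Its arguments: {"type":"object","properties":{"travel":{"type":"array"},"turn":{"type":"array"},"grip":{"type":"array"},"newtons":{"type":"number"}},"required":["travel","turn","grip"]}

```bash
mkdir -p pics; python3 - <<'E'
from station import status, eyes, bot
import cv2,numpy as np
print(status.get_obs()); print(bot.tcp_to_tips)
for c in ("side","top"):
    im=eyes.read_camera(c); cv2.imwrite(f"pics/{c}0.png",im[:,:,::-1]); print(c,eyes.calibration(c))
    for t in ("panel","clamp_handle","board"):
        for d in eyes.masks_of(t,c)[:2]: print(t,round(d["score"],2),d["rect"],d["region"].sum())
E
```

```text
{'t': 0.0, 'q': array([-1.25410379,  0.47782115,  0.02232525,  1.55645169, -0.01150204,
        1.10930856, -0.08313064]), 'joint_vel': array([-2.09836958e-04, -1.29345519e-03,  1.76438480e-03, -7.40108347e-06,
       -9.31625818e-04,  6.01329107e-04,  4.32223347e-04]), 'joint_torque': array([-1.96009762e-05, -5.96441996e+01,  1.60779655e+00, -2.81193388e+01,
        1.24402007e-02,  9.46081826e-03,  3.67146527e-06]), 'eef_pos': array([0.27796023, 0.61449522, 0.2493112 ]), 'tool_rot': array([ 0.69112389,  0.14840783,  0.69131013, -0.14971038]), 'contact_force': array([0.3415931 , 0.18705047, 0.42943112]), 'torque': array([ 0.04860559, -0.0160333 ,  0.00661579]), 'gripper_width': 1.0039854084587225}
0.019
side {'intrinsics': array([[454.9638214 ,   0.        , 319.50445828],
       [  0.        , 454.9638214 , 234.64074863],
       [  0.        ,   0.        ,   1.        ]]), 'distortion': array([-0.10775524,  0.        ,  0.        ,  0.        ,  0.        ]), 'xyz': array([ 0.38166931, -0.87500462,  0.66286627]), 'attitude': array([-0.48360827,  0.86726302, -0.10210808,  0.05959728])}
panel 0.95 [298.2, 280.7, 372.7, 333.6] 2426
clamp_handle 0.97 [270.5, 216.0, 355.7, 284.1] 1476
clamp_handle 0.24 [357.3, 395.2, 399.7, 437.1] 943
board 0.91 [203.1, 216.9, 432.4, 383.7] 16302
top {'intrinsics': array([[495.51015598,   0.        , 309.82161824],
       [  0.        , 495.51015598, 241.38563921],
       [  0.        ,   0.        ,   1.        ]]), 'distortion': array([-0.09372569,  0.        ,  0.        ,  0.        ,  0.        ]), 'xyz': array([0.4954132 , 0.01047684, 1.30237108]), 'attitude': array([ 0.02938048, -0.70098297,  0.71171535, -0.03494176])}
panel 0.6 [342.2, 213.4, 396.1, 276.3] 1378
clamp_handle 0.92 [280.5, 226.0, 386.9, 285.7] 1578
board 0.81 [253.8, 168.8, 429.2, 357.1] 18719
```

```bash
python3 - <<'E'
import cv2
a=cv2.imread("pics/top0.png")[150:375,230:450]; b=cv2.imread("pics/side0.png")[190:400,190:450]
cv2.imwrite("pics/top0c.png",cv2.resize(a,None,fx=2.6,fy=2.6,interpolation=2)); cv2.imwrite("pics/side0c.png",cv2.resize(b,None,fx=2.8,fy=2.8,interpolation=2))
E
```

```text
(no output)
```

View pics/top0.png

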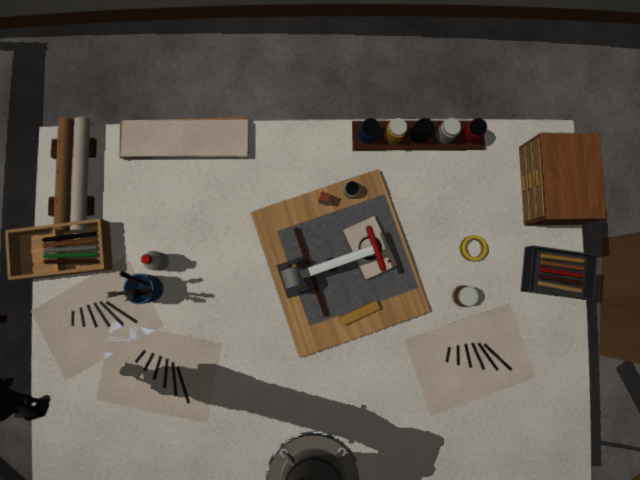

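View pics/top0c.png

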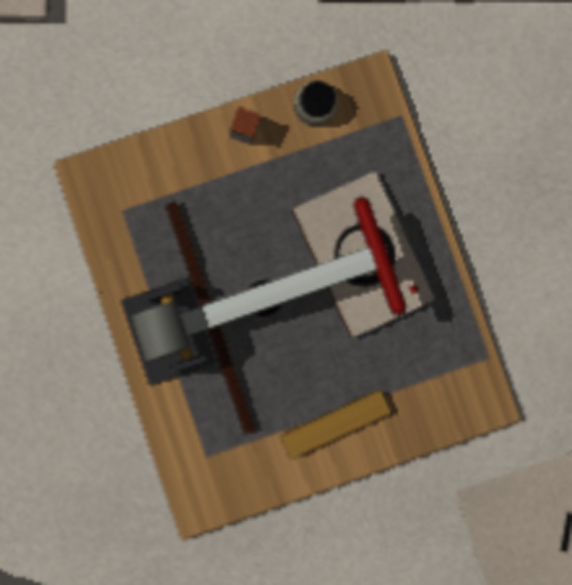

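View pics/side0c.png

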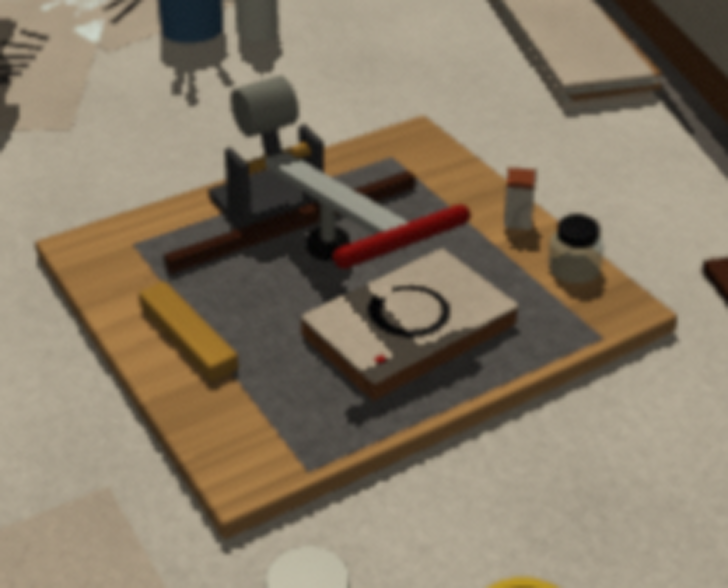

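The board is turned about 20°. The handle is the red bar at about (375,248) in the top picture, and the panel below it is partly hidden. The jar and stone are at the far edge, and the weight is on the near side.

```bash
cat > h.py <<'E'
from station import status, eyes, bot
import cv2,numpy as np
from scipy.spatial.transform import Rotation as R
from scipy.optimize import least_squares
def rot(q): return R.from_quat(np.roll(q,-1)).as_matrix()
def cal(c):
    k=eyes.calibration(c); return k["intrinsics"],k["distortion"],k["xyz"],rot(k["attitude"])
def back(c,uv,z):
    K,D,p,M=cal(c); n=cv2.undistortPoints(np.float64(uv).reshape(-1,1,2),K,D).reshape(-1,2)
    d=np.c_[n,np.ones(len(n))]@M.T; return p+d*((z-p[2])/d[:,2])[:,None]
def proj(c,X):
    K,D,p,M=cal(c); return cv2.projectPoints(np.float64(X).reshape(-1,1,3),cv2.Rodrigues(M.T)[0],-M.T@p,K,D)[0].reshape(-1,2)
def T(xyth,P):  # planar pose
    x,y,a=xyth; P=np.asarray(P,float); c,s=np.cos(a),np.sin(a)
    return np.c_[x+c*P[:,0]-s*P[:,1], y+s*P[:,0]+c*P[:,1], P[:,2]]
def fit(obs,x0): # obs: list (cam, uv, localpts)
    f=lambda v: np.concatenate([(proj(c,T(v,P))-uv).ravel() for c,uv,P in obs])
    r=least_squares(f,x0); return r.x, np.abs(r.fun).max(), r.fun.reshape(-1,2).round(1)
E
python3 - <<'E'
from h import *
t=lambda p: np.array(p)/2.6+[230,150]-.3
s=lambda p: np.array(p)/2.8+[190,190]-.3
# board: x to fence(+left), y toward robot
ct=t([(55,160),(388,50),(522,420),(183,538)])
B=lambda z:[(180,-200,z),(-180,-200,z),(-180,200,z),(180,200,z)]
P=np.array(B(18))/1000
X=back("top",ct,.018); print(X.round(3))
cs=s([(425,117),(676,318),(222,525),(38,244)])
b,e,r=fit([("top",ct,P),("side",cs,P)],[.5,0,1.9]); print("board",b,e,r.tolist())
H=T(b,np.array([(-85,y,113) for y in(-58,0,58)])/1000); print("handle",H.round(3).tolist(),proj("top",H).round(),proj("side",H).round())
Q=np.array([(45,-70,20),(-45,-70,20),(-45,70,20),(45,70,20)])/1000; Q[:,2]=.038
pt=t([(293,208),(378,173),(357,338)]); ps=s([(518,303),(373,383),(303,320),(440,250)])
p,e,r=fit([("top",pt,Q[[0,1,3]]),("side",ps,Q[[1,2,3,0]])],b); print("panel",p,e,r.tolist())
d=p[:2]-b[:2]; c,sn=np.cos(b[2]),np.sin(b[2]); print("panel in board",c*d[0]+sn*d[1],-sn*d[0]+c*d[1],p[2]-b[2])
print("corners in world",T(p,Q).round(3).tolist())
np.save("b.npy",b);np.save("p.npy",p)
E
```

```text
[[ 0.694  0.153  0.018]
 [ 0.803 -0.187  0.018]
 [ 0.426 -0.311  0.018]
 [ 0.317  0.029  0.018]]
board [ 0.56011066 -0.08098952  1.88514186] 2.2641369106294746 [[0.2, -0.2], [1.3, -1.2], [1.3, 0.1], [0.3, 0.9], [-0.1, -1.9], [1.6, -1.3], [-0.4, -0.4], [-1.9, -2.3]]
handle [[0.642, -0.144, 0.113], [0.586, -0.162, 0.113], [0.531, -0.18, 0.113]] [[369. 225.]
 [377. 248.]
 [385. 270.]] [[357. 265.]
 [334. 274.]
 [309. 283.]]
panel [ 0.59356561 -0.15808333  2.0010395 ] 1.3454598535839182 [[1.3, 0.4], [-0.1, -1.0], [0.6, -0.3], [-0.3, 0.2], [0.5, -0.4], [-1.2, -1.2], [-0.0, -0.9]]
panel in board -0.08366019999055316 -0.007978661439856934 0.11589763537891473
corners in world [[0.638, -0.088, 0.038], [0.676, -0.17, 0.038], [0.549, -0.228, 0.038], [0.511, -0.146, 0.038]]
```

```bash
cat >> h.py <<'E'
from scipy.spatial.transform import Slerp
def bdir(v):
    return T([0,0,np.load("b.npy")[2]],[v])[0]
def bpt(v): return T(np.load("b.npy"),[np.array(v)/1000])[0]
def toolR(th,sgn=None):  # fingers towards board +x, th below horizontal; jaws along board y
    x=bdir([np.cos(th),0,-np.sin(th)]); M0=rot(status.get_obs()["tool_rot"]); best=None
    for s in (1,-1):
        y=s*bdir([0,1,0]); M=np.c_[x,y,np.cross(x,y)]
        a=np.linalg.norm(R.from_matrix(M0.T@M).as_rotvec())
        if best is None or a<best[0]: best=(a,M)
    return best[1]
def plan(way,step=.038,ang=.115):
    o=status.get_obs(); p,M=o["eef_pos"],rot(o["tool_rot"]); tr,tu=[],[]
    for q,N in way:
        w=R.from_matrix(M.T@N).as_rotvec()
        n=max(1,int(np.ceil(max(np.linalg.norm(q-p)/step,np.linalg.norm(w)/ang))))
        for i in range(n):
            Mi=M@R.from_rotvec(w*i/n).as_matrix()
            tr.append((Mi.T@(q-p)/n*100).round(1).tolist()); tu.append((w/n).round(3).tolist())
        p,M=q,N
    for i in range(0,len(tr),8): print("travel",tr[i:i+8],"\nturn",tu[i:i+8])
def contact(a,th,off=19,back=-3): # TCP with bar of the clamp at angle a on the fingers' upper side
    phi=np.arctan2(45,-200)-a; H=np.array([115+205*np.cos(phi),0,68+205*np.sin(phi)])
    d=np.array([np.cos(th),0,-np.sin(th)]); n=np.array([np.sin(th),0,np.cos(th)])
    return bpt(H-off*n-back*d)
E
python3 - <<'E'
from h import *
o=status.get_obs(); print(rot(o["tool_rot"]).round(2).tolist())
th=np.pi/4; M=toolR(th); D=toolR(np.pi/2-.01)
print(M.round(2).tolist()); d=M[:,0]
c=contact(0,th,27); pre=c-.10*d; print("contact",contact(0,th),"pre",pre)
plan([(np.array([.30,.52,.34]),rot(o["tool_rot"])),(np.array([.50,.10,.36]),D),(pre+[0,0,.12],M)])
E
```

```text
[[-0.0, 0.41, 0.91], [-0.0, 0.91, -0.41], [-1.0, -0.0, 0.0]]
[[-0.22, 0.95, 0.22], [0.67, 0.31, -0.67], [-0.71, -0.0, -0.71]]
contact [ 0.5898903  -0.17258376  0.09744365] pre [ 0.61350269 -0.2452092   0.16249747]
travel [[-2.2, -1.9, 1.5], [-2.2, -1.9, 1.5], [-2.2, -1.9, 1.5], [-2.2, -1.9, 1.5], [-0.2, -2.3, 2.7], [-0.2, -2.1, 2.9], [-0.2, -1.9, 3.0], [-0.2, -1.7, 3.1]] 
turn [[0.0, 0.0, 0.0], [0.0, 0.0, 0.0], [0.0, 0.0, 0.0], [0.0, 0.0, 0.0], [0.064, 0.001, 0.0], [0.064, 0.001, 0.0], [0.064, 0.001, 0.0], [0.064, 0.001, 0.0]]
travel [[-0.2, -1.5, 3.2], [-0.2, -1.3, 3.3], [-0.2, -1.1, 3.4], [-0.2, -0.9, 3.5], [-0.2, -0.7, 3.5], [-0.2, -0.4, 3.5], [-0.2, -0.2, 3.6], [-0.2, 0.0, 3.6]] 
turn [[0.064, 0.001, 0.0], [0.064, 0.001, 0.0], [0.064, 0.001, 0.0], [0.064, 0.001, 0.0], [0.064, 0.001, 0.0], [0.064, 0.001, 0.0], [0.064, 0.001, 0.0], [0.064, 0.001, 0.0]]
travel [[-0.2, 0.2, 3.6], [0.7, 0.0, 3.6], [0.5, 0.0, 3.7], [0.2, 0.0, 3.7], [-0.1, 0.0, 3.7], [-0.4, 0.0, 3.7], [-0.7, 0.0, 3.7], [-1.0, 0.0, 3.6]] 
turn [[0.064, 0.001, 0.0], [0.0, 0.078, 0.0], [0.0, 0.078, 0.0], [0.0, 0.078, 0.0], [0.0, 0.078, 0.0], [0.0, 0.078, 0.0], [0.0, 0.078, 0.0], [0.0, 0.078, 0.0]]
travel [[-1.2, 0.0, 3.5], [-1.5, 0.0, 3.4], [-1.8, 0.0, 3.3]] 
turn [[0.0, 0.078, 0.0], [0.0, 0.078, 0.0], [0.0, 0.078, 0.0]]
```

Call:
apply_moves --travel '[[-2.2,-1.9,1.5],[-2.2,-1.9,1.5],[-2.2,-1.9,1.5],[-2.2,-1.9,1.5],[-0.2,-2.3,2.7],[-0.2,-2.1,2.9],[-0.2,-1.9,3.0],[-0.2,-1.7,3.1]]' --turn '[[0,0,0],[0,0,0],[0,0,0],[0,0,0],[0.064,0.001,0],[0.064,0.001,0],[0.064,0.001,0],[0.064,0.001,0]]' --grip '[0.45,0.45,0.45,0.45,0.45,0.45,0.45,0.45]' --newtons 20

```text
t: 1.07
eef_pos: [0.3599, 0.3925, 0.3481]
tool_rot: [0.665, 0.234, 0.67, -0.233]
contact_force: [0.3, -0.0, 0.2]
gripper_width: 0.551
```

Call:
apply_moves --travel '[[-0.2,-1.5,3.2],[-0.2,-1.3,3.3],[-0.2,-1.1,3.4],[-0.2,-0.9,3.5],[-0.2,-0.7,3.5],[-0.2,-0.4,3.5],[-0.2,-0.2,3.6],[-0.2,0,3.6]]' --turn '[[0.064,0.001,0],[0.064,0.001,0],[0.064,0.001,0],[0.064,0.001,0],[0.064,0.001,0],[0.064,0.001,0],[0.064,0.001,0],[0.064,0.001,0]]' --grip '[0.45,0.45,0.45,0.45,0.45,0.45,0.45,0.45]'

```text
t: 1.73
eef_pos: [0.4863, 0.1204, 0.3644]
tool_rot: [0.576, 0.406, 0.587, -0.399]
contact_force: [1.5, 0.1, -0.6]
gripper_width: 0.548
```

Call:
apply_moves --travel '[[-0.2,0.2,3.6],[0.7,0,3.6],[0.5,0,3.7],[0.2,0,3.7],[-0.1,0,3.7],[-0.4,0,3.7],[-0.7,0,3.7],[-1.0,0,3.6]]' --turn '[[0.064,0.001,0],[0,0.078,0],[0,0.078,0],[0,0.078,0],[0,0.078,0],[0,0.078,0],[0,0.078,0],[0,0.078,0]]' --grip '[0.45,0.45,0.45,0.45,0.45,0.45,0.45,0.45]'

```text
t: 2.4
eef_pos: [0.5823, -0.162, 0.3127]
tool_rot: [0.388, 0.527, 0.706, -0.269]
contact_force: [1.2, 0.9, 0.0]
gripper_width: 0.551
```

```bash
python3 - <<'E'
from h import *
o=status.get_obs(); print(o["t"],o["eef_pos"],o["q"].round(2),o["gripper_width"],o["contact_force"])
th=np.pi/4; M=toolR(th); c=contact(0,th,27); pre=c-.10*M[:,0]
plan([(pre+[0,0,.12],M),(pre,M)])
E
```

```text
2.4 [ 0.58234691 -0.16203659  0.31273701] [ 0.03  0.57  0.57  1.49 -0.67  1.65  1.01] 0.5511448400204886 [1.15159434 0.87491955 0.03467898]
travel [[-0.8, 0.1, 3.0], [-1.0, 0.1, 3.0], [-1.2, 0.1, 2.9], [2.1, 0.0, 2.1], [2.1, 0.0, 2.1], [2.1, 0.0, 2.1], [2.1, 0.0, 2.1]] 
turn [[0.003, 0.066, -0.01], [0.003, 0.066, -0.01], [0.003, 0.066, -0.01], [0.0, 0.0, 0.0], [0.0, 0.0, 0.0], [0.0, 0.0, 0.0], [0.0, 0.0, 0.0]]
```

Call:
apply_moves --travel '[[-0.8,0.1,3.0],[-1.0,0.1,3.0],[-1.2,0.1,2.9],[2.1,0,2.1],[2.1,0,2.1],[2.1,0,2.1],[2.1,0,2.1],[0,0,0]]' --turn '[[0.003,0.066,-0.01],[0.003,0.066,-0.01],[0.003,0.066,-0.01],[0,0,0],[0,0,0],[0,0,0],[0,0,0],[0,0,0]]' --grip '[0.45,0.45,0.45,0.45,0.45,0.45,0.45,0.45]'

```text
t: 3.07
eef_pos: [0.6099, -0.2674, 0.147]
tool_rot: [0.302, 0.549, 0.745, -0.227]
contact_force: [-0.8, 1.3, -1.0]
gripper_width: 0.549
```

```bash
python3 - <<'E'
from h import *
o=status.get_obs(); print(o["t"],o["eef_pos"],o["q"].round(2),o["gripper_width"],o["contact_force"])
th=np.pi/4; M=toolR(th); c=contact(0,th,27); print("want",c-.10*M[:,0])
a=eyes.read_camera("side")[130:350,230:480,::-1];cv2.imwrite("pics/s1.png",cv2.resize(a,None,fx=2.6,fy=2.6))
plan([(c,M)],step=.02)
E
```

```text
3.0667 [ 0.60993412 -0.26735373  0.14700202] [ 0.3   0.96  0.46  1.26 -0.76  1.76  1.17] 0.5485471831831418 [-0.78451518  1.27061967 -1.03058742]
want [ 0.61350269 -0.2452092   0.16249747]
travel [[1.8, 0.1, -0.4], [1.8, 0.1, -0.4], [1.8, 0.1, -0.4], [1.8, 0.2, -0.4], [1.8, 0.2, -0.4], [1.8, 0.2, -0.4]] 
turn [[-0.003, -0.002, -0.001], [-0.003, -0.002, -0.001], [-0.003, -0.002, -0.001], [-0.003, -0.002, -0.001], [-0.003, -0.002, -0.001], [-0.003, -0.002, -0.001]]
```

View pics/s1.png

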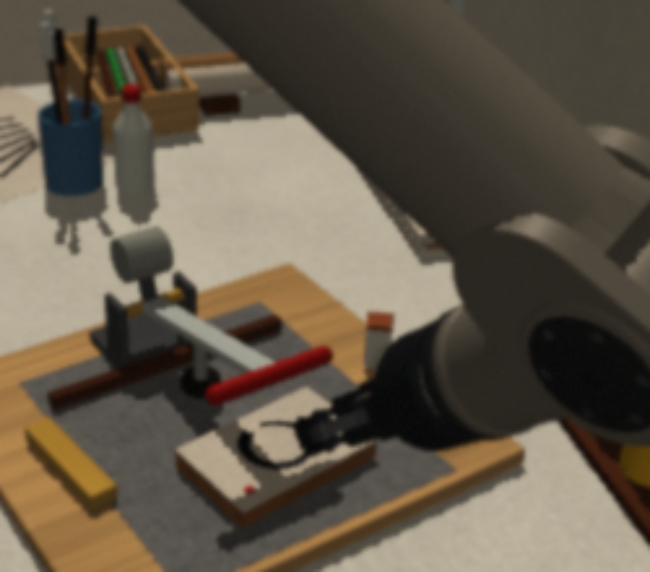

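Call:
apply_moves --travel '[[1.8,0.1,-0.4],[1.8,0.1,-0.4],[1.8,0.1,-0.4],[1.6,0.2,-0.4],[1.2,0.2,-0.4],[0.5,0.1,-0.2],[0,0,0],[0,0,0]]' --turn '[[0,0,0],[0,0,0],[0,0,0],[0,0,0],[0,0,0],[0,0,0],[0,0,0],[0,0,0]]' --grip '[0.45,0.45,0.45,0.45,0.45,0.45,0.45,0.45]'

```text
t: 3.78
eef_pos: [0.6017, -0.1914, 0.1192]
tool_rot: [0.312, 0.549, 0.742, -0.224]
contact_force: [0.2, -0.7, 0.4]
gripper_width: 0.555
```

```bash
cat > st.py <<'E'
from h import *
def show():
    o=status.get_obs(); b=np.load("b.npy"); d=o["eef_pos"][:2]-b[:2]; c,s=np.cos(b[2]),np.sin(b[2])
    print(o["t"],"q",o["q"].round(2),"F",o["contact_force"].round(1),"board mm",(1000*np.array([c*d[0]+s*d[1],-s*d[0]+c*d[1],o["eef_pos"][2]])).round(1))
    v=rot(o["tool_rot"])[:,0]; print("tilt below horiz",np.degrees(np.arcsin(-v[2])).round(1),"grip",o["gripper_width"].round(2))
E
python3 - <<'E'
from st import *
show(); th=np.pi/4; M=toolR(th)
a=eyes.read_camera("side")[170:350,230:450,::-1];cv2.imwrite("pics/s2.png",cv2.resize(a,None,fx=3,fy=3))
print("to near contact");plan([(contact(0,th,23),M)],step=.02)
print("arc");plan([(contact(x,th,19),M) for x in np.arange(0,1.15,.1)],step=.025)
E
```

```text
3.7833 q [ 0.2   0.91  0.44  1.43 -0.79  1.61  1.19] F [ 0.2 -0.7  0.4] board mm [-117.8   -5.5  119.2]Traceback (most recent call last):
  File "<stdin>", line 2, in <module>
  File "st.py", line 5, in show
    v=rot(o["tool_rot"])[:,0]; print("tilt below horiz",np.degrees(np.arcsin(-v[2])).round(1),"grip",o["gripper_width"].round(2))
                                                                                                     ^^^^^^^^^^^^^^^^^^^^^^^^
AttributeError: 'float' object has no attribute 'round'
```

```bash
sed -i 's/,"grip",o\["gripper_width"\].round(2)//' st.py; python3 - <<'E'
from st import *
show(); th=np.pi/4; M=toolR(th)
a=eyes.read_camera("side")[170:350,230:450,::-1];cv2.imwrite("pics/s2.png",cv2.resize(a,None,fx=3,fy=3))
print("to near contact");plan([(contact(0,th,29,28),M),(contact(0,th,27),M)],step=.012)
E
```

```text
3.7833 q [ 0.2   0.91  0.44  1.43 -0.79  1.61  1.19] F [ 0.2 -0.7  0.4] board mm [-117.8   -5.5  119.2]
tilt below horiz 45.2
to near contact
travel [[-0.0, -0.6, 1.0], [1.0, 0.0, -0.1], [1.0, 0.0, -0.1], [1.0, 0.0, -0.1]] 
turn [[-0.002, 0.004, -0.018], [0.0, 0.0, 0.0], [0.0, 0.0, 0.0], [0.0, 0.0, 0.0]]
```

View pics/s2.png

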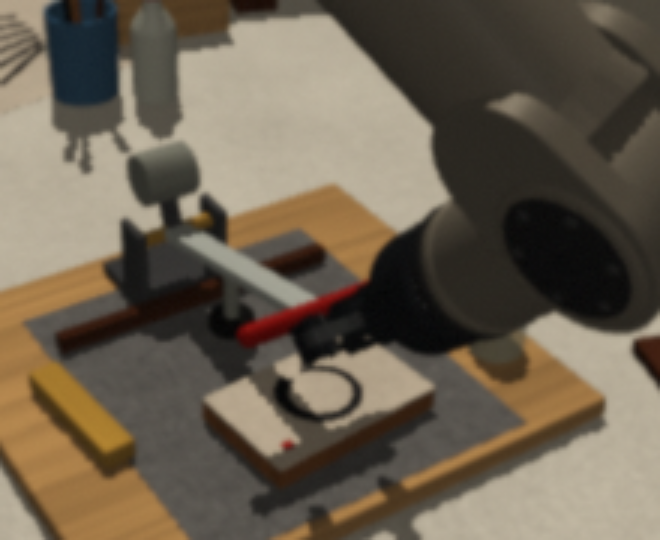

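The fingers stand just right of the red bar's middle, level with it. I'll drop below the bar along the tool's z, then slide under.

Call:
apply_moves --travel '[[0,-0.6,0.7],[0,0,0.5],[0,0,0],[1.0,0,0],[1.0,0,0],[0.8,0,0],[0,0,0],[0,0,0]]' --turn '[[0,0,-0.018],[0,0,0],[0,0,0],[0,0,0],[0,0,0],[0,0,0],[0,0,0],[0,0,0]]' --grip '[0.45,0.45,0.45,0.45,0.45,0.45,0.45,0.45]'

```text
t: 4.5
eef_pos: [0.5913, -0.1861, 0.0879]
tool_rot: [0.311, 0.543, 0.746, -0.229]
contact_force: [-0.2, 0.2, -0.0]
gripper_width: 0.552
```

```bash
python3 - <<'E'
from st import *
show(); th=np.pi/4; M=toolR(th); print(contact(0,th,27), status.get_obs()["eef_pos"])
plan([(contact(0,th,24),M)]); print("arc");plan([(contact(x,th,19),M) for x in np.arange(0,1.15,.1)],step=.022)
E
```

```text
4.5 q [ 0.19  0.93  0.43  1.46 -0.79  1.57  1.22] F [-0.2  0.2 -0. ] board mm [-109.6    2.8   87.9]
tilt below horiz 45.4
[ 0.59163937 -0.17796342  0.0917868 ] [ 0.59134149 -0.18610087  0.08793442]
travel [[0.3, 0.3, -1.1]] 
turn [[-0.006, 0.007, 0.0]]
arc
travel [[0.3, 0.3, -1.6], [-1.0, -0.0, -1.8], [-0.8, 0.0, -1.9], [-0.6, -0.0, -1.9], [-0.4, -0.0, -2.0], [-0.2, -0.0, -2.0], [-0.0, 0.0, -2.0], [0.2, -0.0, -2.0]] 
turn [[-0.006, 0.007, 0.0], [0.0, 0.0, 0.0], [0.0, 0.0, 0.0], [0.0, 0.0, 0.0], [0.0, 0.0, 0.0], [0.0, 0.0, 0.0], [0.0, 0.0, 0.0], [0.0, 0.0, 0.0]]
travel [[0.4, 0.0, -2.0], [0.6, -0.0, -2.0], [0.8, -0.0, -1.9], [1.0, 0.0, -1.8]] 
turn [[0.0, 0.0, 0.0], [0.0, 0.0, 0.0], [0.0, 0.0, 0.0], [0.0, 0.0, 0.0]]
```

Call:
apply_moves --travel '[[0.3,0.3,-0.6],[0,0,-0.6],[0,0,-0.6],[-0.5,0,-0.9],[-0.5,0,-0.9],[-0.4,0,-0.9],[-0.4,0,-0.9],[0,0,0]]' --turn '[[0,0,0],[0,0,0],[0,0,0],[0,0,0],[0,0,0],[0,0,0],[0,0,0],[0,0,0]]' --grip '[0.45,0.45,0.45,0.45,0.45,0.45,0.45,0.45]'

```text
t: 5.17
eef_pos: [0.5858, -0.1563, 0.1428]
tool_rot: [0.312, 0.543, 0.745, -0.229]
contact_force: [0.4, -0.4, -0.3]
gripper_width: 0.551
```

```bash
python3 - <<'E'
from st import *
show(); th=np.pi/4; M=toolR(th)
for a in np.arange(0,.5,.1): print(a,contact(a,th),contact(a,th)-status.get_obs()["eef_pos"])
a=eyes.read_camera("side")[130:350,230:480,::-1];cv2.imwrite("pics/s3.png",cv2.resize(a,None,fx=2.6,fy=2.6))
E
```

```text
5.1667 q [ 0.15  0.84  0.45  1.51 -0.78  1.59  1.17] F [ 0.4 -0.4 -0.3] board mm [-79.5  -1.1 142.8]
tilt below horiz 45.6
0.0 [ 0.5898903  -0.17258376  0.09744365] [ 0.00412989 -0.01628549 -0.04538617]
0.1 [ 0.58819231 -0.16736118  0.11718552] [ 0.00243189 -0.01106291 -0.0256443 ]
0.2 [ 0.58589341 -0.16029038  0.13628051] [ 0.00013299 -0.00399211 -0.00654931]
0.30000000000000004 [ 0.58301657 -0.15144199  0.15453783] [-0.00274384  0.00485628  0.01170801]
0.4 [ 0.57959054 -0.14090444  0.17177506] [-0.00616987  0.01539383  0.02894524]
```

View pics/s3.png

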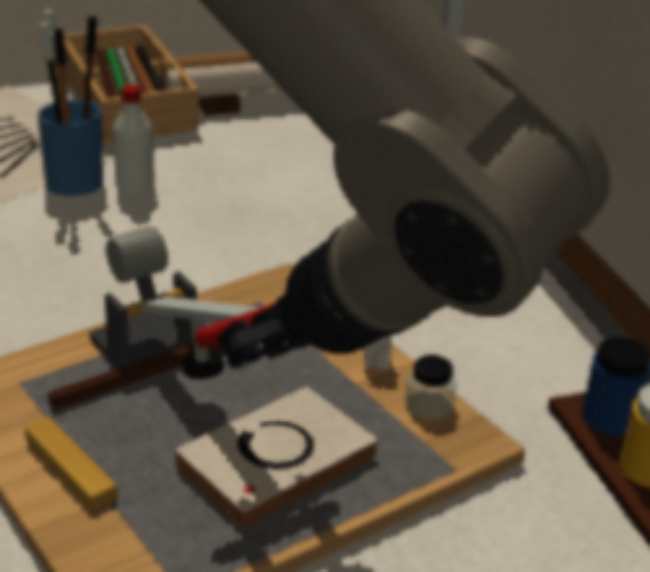

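The handle is lifting, to about 0.22 rad, with low force. I'll carry on along the arc.

Call:
apply_moves --travel '[[-0.3,0,-1.0],[-0.3,0,-1.0],[-0.2,0,-1.0],[-0.2,0,-1.0],[-0.1,0,-1.0],[-0.1,0,-1.0],[0,0,-1.0],[0,0,-1.0]]' --turn '[[0,0,0],[0,0,0],[0,0,0],[0,0,0],[0,0,0],[0,0,0],[0,0,0],[0,0,0]]' --grip '[0.45,0.45,0.45,0.45,0.45,0.45,0.45,0.45]'

```text
t: 5.88
eef_pos: [0.5688, -0.1064, 0.2119]
tool_rot: [0.311, 0.543, 0.745, -0.23]
contact_force: [0.4, -1.0, -0.8]
gripper_width: 0.552
```

```bash
python3 - <<'E'
from st import *
show(); th=np.pi/4; M=toolR(th); e=status.get_obs()["eef_pos"]
i=min(np.arange(.3,1.2,.02),key=lambda a:np.linalg.norm(contact(a,th)-e)); print(i,(M.T@(contact(i,th)-e)*1000).round(1))
plan([(contact(a,th),M) for a in np.arange(i+.06,1.13,.05)])
E
```

```text
5.8833 q [ 0.07  0.7   0.46  1.59 -0.77  1.61  1.08] F [ 0.4 -1.  -0.8] board mm [-26.8  -0.4 211.9]
tilt below horiz 45.5
0.6600000000000004 [ 1.  -0.4  0.9]
travel [[0.2, -0.1, -1.1], [0.2, -0.0, -1.0], [0.2, 0.0, -1.0], [0.3, -0.0, -1.0], [0.3, -0.0, -1.0], [0.4, -0.0, -1.0], [0.4, -0.0, -0.9], [0.5, 0.0, -0.9]] 
turn [[-0.007, 0.009, -0.0], [0.0, 0.0, 0.0], [0.0, 0.0, 0.0], [0.0, 0.0, 0.0], [0.0, 0.0, 0.0], [0.0, 0.0, 0.0], [0.0, 0.0, 0.0], [0.0, 0.0, 0.0]]
travel [[0.5, 0.0, -0.9]] 
turn [[0.0, 0.0, 0.0]]
```

Call:
apply_moves --travel '[[0.2,0,-1.0],[0.2,0,-1.0],[0.2,0,-1.0],[0.3,0,-1.0],[0.3,0,-0.9],[0.3,0,-0.7],[0,0,0],[0,0,0]]' --turn '[[0,0,0],[0,0,0],[0,0,0],[0,0,0],[0,0,0],[0,0,0],[0,0,0],[0,0,0]]' --grip '[0.45,0.45,0.45,0.45,0.45,0.45,0.45,0.45]'

```text
t: 6.55
eef_pos: [0.5512, -0.0488, 0.246]
tool_rot: [0.311, 0.542, 0.747, -0.228]
contact_force: [-0.6, -0.5, -0.1]
gripper_width: 0.547
```

```bash
python3 - <<'E'
from st import *
show(); th=np.pi/4; M=toolR(th); e=status.get_obs()["eef_pos"]
i=min(np.arange(.3,1.3,.02),key=lambda a:np.linalg.norm(contact(a,th)-e)); print(i,(M.T@(contact(i,th)-e)*1000).round(1))
a=eyes.read_camera("side")[100:320,200:450,::-1];cv2.imwrite("pics/s4.png",cv2.resize(a,None,fx=2.6,fy=2.6))
E
```

```text
6.55 q [-0.02  0.6   0.45  1.68 -0.78  1.59  1.02] F [-0.6 -0.5 -0.1] board mm [ 33.3  -1.4 246. ]
tilt below horiz 45.4
1.0000000000000007 [ 0.8 -1.4  0.5]
```

View pics/s4.png

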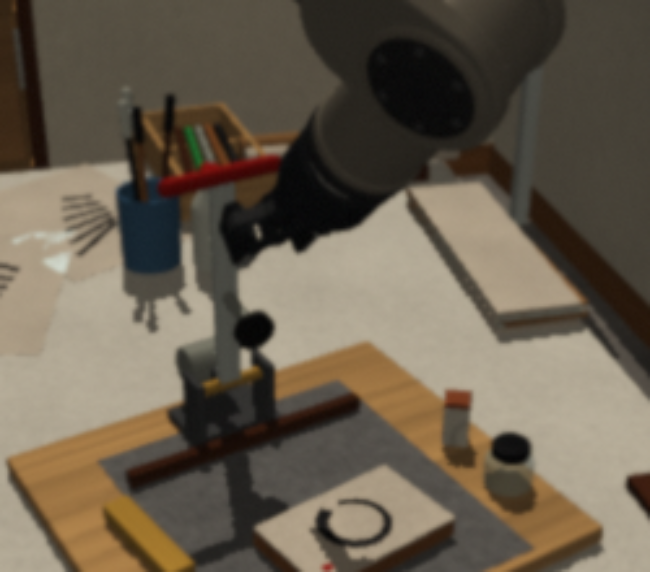

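The clamp stands fully up on its own (red bar at crop (220,175)), clear of the fingers. Next I'll retreat and go behind the panel.

```bash
python3 - <<'E'
from st import *
o=status.get_obs(); M=rot(o["tool_rot"]); th=np.radians(80); N=toolR(th)
plan([(o["eef_pos"]-.08*M[:,0],M),(bpt([-175,-10,230]),N),(bpt([-172,-10,100]),N)],step=.033)
E
```

```text
travel [[-2.7, 0.0, -0.0], [-2.7, 0.0, -0.0], [-2.7, 0.0, -0.0], [-0.9, 0.1, 2.7], [-0.6, 0.1, 2.7], [-0.4, 0.1, 2.8], [-0.1, 0.1, 2.8], [0.2, 0.1, 2.8]] 
turn [[0.0, 0.0, 0.0], [0.0, 0.0, 0.0], [0.0, 0.0, 0.0], [-0.0, -0.101, 0.0], [-0.0, -0.101, 0.0], [-0.0, -0.101, 0.0], [-0.0, -0.101, 0.0], [-0.0, -0.101, 0.0]]
travel [[0.5, 0.1, 2.8], [3.2, 0.0, 0.5], [3.2, 0.0, 0.5], [3.2, 0.0, 0.5], [3.2, 0.0, 0.5]] 
turn [[-0.0, -0.101, 0.0], [0.0, 0.0, 0.0], [0.0, 0.0, 0.0], [0.0, 0.0, 0.0], [0.0, 0.0, 0.0]]
```

Call:
apply_moves --travel '[[-2.7,0,0],[-2.7,0,0],[-2.7,0,0],[-0.9,0.1,2.7],[-0.6,0.1,2.7],[-0.4,0.1,2.8],[-0.1,0.1,2.8],[0.2,0.1,2.8]]' --turn '[[0,0,0],[0,0,0],[0,0,0],[0,-0.1,0],[0,-0.1,0],[0,-0.1,0],[0,-0.1,0],[0,-0.1,0]]' --grip '[0.45,0.45,0.45,0.25,0.25,0.25,0.25,0.25]'

```text
t: 7.27
eef_pos: [0.6136, -0.2338, 0.2412]
tool_rot: [0.49, 0.466, 0.642, -0.362]
contact_force: [0.1, 0.2, -0.2]
gripper_width: 0.743
```

Call:
apply_moves --travel '[[0.5,0.1,2.8],[2.5,0,0.4],[2.5,0,0.4],[2.0,0,0.3],[1.0,0,0],[0,0,0],[0,0,0]]' --turn '[[0,-0.1,0],[0,0,0],[0,0,0],[0,0,0],[0,0,0],[0,0,0],[0,0,0]]' --grip '[0.25,0.25,0.25,0.25,0.25,0.25,0.25]'

```text
t: 7.85
eef_pos: [0.6219, -0.2654, 0.1431]
tool_rot: [0.525, 0.444, 0.612, -0.39]
contact_force: [1.0, -0.2, 0.8]
gripper_width: 0.749
```

```bash
python3 - <<'E'
from st import *
show(); N=toolR(np.radians(80)); plan([(bpt([-170,-10,80]),N),(bpt([-170,-10,50]),N)],step=.015)
im=eyes.read_camera("side"); cv2.imwrite("pics/s5.png",cv2.resize(im[190:390,200:450,::-1],None,fx=2.6,fy=2.6))
for d in eyes.masks_of("panel","side")[:1]: print(d["score"],d["rect"])
E
```

```text
7.85 q [-0.03  0.71  0.6   1.59 -0.53  1.12  1.06] F [ 1.  -0.2  0.8] board mm [-194.5   -1.7  143.1]
tilt below horiz 81.7
travel [[1.3, 0.2, -0.3], [1.3, 0.2, -0.3], [1.3, 0.2, -0.3], [1.3, 0.2, -0.3], [1.3, 0.2, -0.3], [1.5, 0.0, 0.3], [1.5, 0.0, 0.3]] 
turn [[-0.002, 0.006, 0.002], [-0.002, 0.006, 0.002], [-0.002, 0.006, 0.002], [-0.002, 0.006, 0.002], [-0.002, 0.006, 0.002], [0.0, 0.0, 0.0], [0.0, 0.0, 0.0]]
0.93 [297.9, 285.9, 372.8, 334.7]
```

View pics/s5.png

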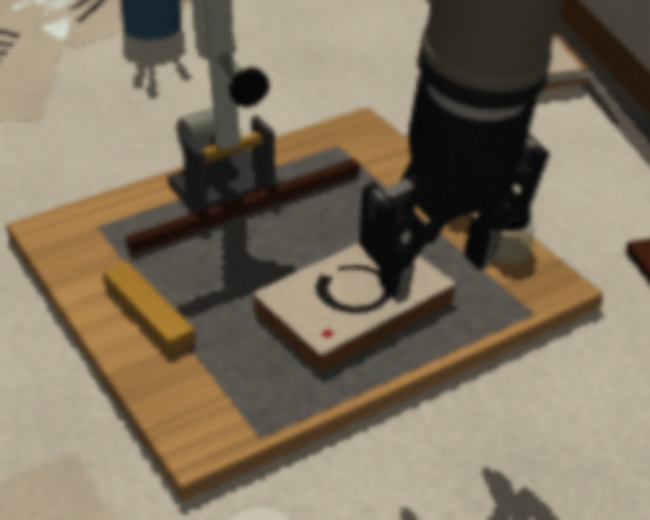

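The panel is clear and unmoved, with the gripper above and behind it. The clamp is still up. Going down.

Call:
apply_moves --travel '[[1.3,0.2,-0.3],[1.3,0.2,-0.3],[1.3,0.2,-0.3],[1.3,0.2,-0.3],[1.2,0,-0.3],[1.0,0,0],[0,0,0],[0,0,0]]' --turn '[[0,0.006,0],[0,0.006,0],[0,0.006,0],[0,0.006,0],[0,0.006,0],[0,0,0],[0,0,0],[0,0,0]]' --grip '[0.25,0.25,0.25,0.25,0.25,0.25,0.25,0.25]'

```text
t: 8.62
eef_pos: [0.6231, -0.2345, 0.0681]
tool_rot: [0.517, 0.451, 0.62, -0.381]
contact_force: [-0.4, 0.4, 0.3]
gripper_width: 0.748
```

```bash
python3 - <<'E'
from st import *
show(); N=toolR(np.radians(80)); plan([(bpt([-168,-10,48]),N)],step=.01)
E
```

```text
8.6167 q [-0.02  0.79  0.54  1.64 -0.6   1.01  1.09] F [-0.4  0.4  0.3] board mm [-165.4  -12.4   68.1]
tilt below horiz 79.9
travel [[0.6, -0.1, 0.2], [0.6, -0.1, 0.2], [0.6, -0.1, 0.2]] 
turn [[-0.003, -0.001, 0.002], [-0.003, -0.001, 0.002], [-0.003, -0.001, 0.002]]
```

Call:
apply_moves --travel '[[0.6,-0.1,0.2],[0.6,-0.1,0.2],[0.6,0,0.1],[0,0,0],[0,0,0]]' --turn '[[0,0,0],[0,0,0],[0,0,0],[0,0,0],[0,0,0]]' --grip '[0.25,0.25,0.25,0.25,0.25]'

```text
t: 9.03
eef_pos: [0.6218, -0.2385, 0.0484]
tool_rot: [0.517, 0.451, 0.619, -0.382]
contact_force: [0.4, 0.6, -0.2]
gripper_width: 0.751
```

```bash
python3 - <<'E'
from st import *
show()
im=eyes.read_camera("side"); cv2.imwrite("pics/s6.png",cv2.resize(im[240:370,270:430,::-1],None,fx=4.5,fy=4.5,interpolation=2))
E
```

```text
9.0333 q [-0.01  0.81  0.52  1.64 -0.61  0.98  1.1 ] F [ 0.4  0.6 -0.2] board mm [-168.9   -9.9   48.4]
tilt below horiz 80.0
```

View pics/s6.png

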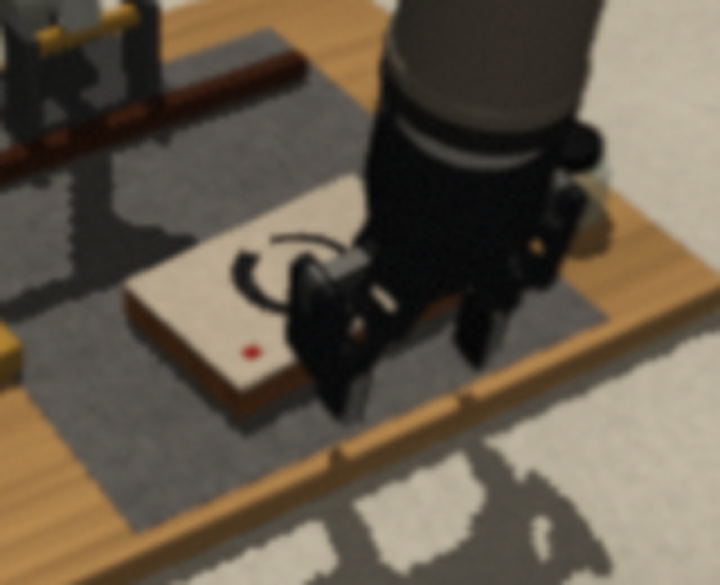

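```bash
python3 - <<'E'
from st import *
o=status.get_obs(); M=rot(o["tool_rot"]); p=o["eef_pos"]
for L in (.006,.012,.019,.026,.032):
    pts=[p+M@np.array([L,s*y,z]) for s in(-1,1) for y in (.032,.046) for z in (-.011,.011)]
    print(L,((proj("side",pts)-[270,240])*4.5).round().tolist())
E
```

```text
0.006 [[331.0, 375.0], [358.0, 411.0], [304.0, 387.0], [331.0, 423.0], [449.0, 326.0], [477.0, 360.0], [473.0, 315.0], [502.0, 349.0]]
0.012 [[329.0, 384.0], [356.0, 420.0], [302.0, 395.0], [329.0, 432.0], [446.0, 334.0], [474.0, 369.0], [471.0, 324.0], [499.0, 358.0]]
0.019 [[327.0, 394.0], [354.0, 430.0], [300.0, 405.0], [327.0, 441.0], [444.0, 344.0], [472.0, 378.0], [468.0, 334.0], [496.0, 367.0]]
0.026 [[325.0, 404.0], [352.0, 440.0], [298.0, 415.0], [325.0, 451.0], [441.0, 354.0], [469.0, 388.0], [466.0, 344.0], [493.0, 377.0]]
0.032 [[323.0, 412.0], [350.0, 448.0], [297.0, 423.0], [323.0, 460.0], [439.0, 362.0], [466.0, 396.0], [463.0, 352.0], [491.0, 385.0]]
```

The tips are about 12 mm ahead of the TCP at this opening, so I'll lower by about 10 mm.

Call:
apply_moves --travel '[[0.3,0,0],[0.3,0,0.1],[0.3,0,0],[0.2,0,0.1],[0,0,0],[0,0,0]]' --turn '[[0,0,0],[0,0,0],[0,0,0],[0,0,0],[0,0,0],[0,0,0]]' --grip '[0.25,0.25,0.25,0.25,0.25,0.25]'

```text
t: 9.58
eef_pos: [0.6223, -0.2389, 0.037]
tool_rot: [0.518, 0.451, 0.618, -0.381]
contact_force: [1.1, -0.1, 1.0]
gripper_width: 0.75
```

```bash
python3 - <<'E'
from st import *
show(); N=toolR(np.radians(80)); plan([(bpt([-48,-10,37]),N)],step=.008)
E
```

```text
9.5833 q [-0.    0.83  0.51  1.65 -0.62  0.97  1.11] F [ 1.1 -0.1  1. ] board mm [-169.4  -10.3   37. ]
tilt below horiz 80.1
travel [[0.1, -0.0, -0.7], [0.1, -0.0, -0.7], [0.1, -0.0, -0.7], [0.1, -0.0, -0.7], [0.1, -0.0, -0.7], [0.1, -0.0, -0.7], [0.1, -0.0, -0.7], [0.1, -0.0, -0.7]] 
turn [[-0.001, 0.0, 0.0], [-0.001, 0.0, 0.0], [-0.001, 0.0, 0.0], [-0.001, 0.0, 0.0], [-0.001, 0.0, 0.0], [-0.001, 0.0, 0.0], [-0.001, 0.0, 0.0], [-0.001, 0.0, 0.0]]
travel [[0.1, -0.0, -0.7], [0.1, -0.0, -0.7], [0.1, -0.0, -0.7], [0.1, -0.0, -0.7], [0.1, -0.0, -0.7], [0.1, -0.0, -0.7], [0.1, -0.0, -0.7], [0.1, -0.0, -0.7]] 
turn [[-0.001, 0.0, 0.0], [-0.001, 0.0, 0.0], [-0.001, 0.0, 0.0], [-0.001, 0.0, 0.0], [-0.001, 0.0, 0.0], [-0.001, 0.0, 0.0], [-0.001, 0.0, 0.0], [-0.001, 0.0, 0.0]]
```

Call:
apply_moves --travel '[[0.1,0,-0.7],[0.1,0,-0.7],[0.1,0,-0.7],[0.1,0,-0.6],[0.1,0,-0.6],[0.1,0,-0.6],[0.1,0,-0.6],[0,0,0]]' --turn '[[0,0,0],[0,0,0],[0,0,0],[0,0,0],[0,0,0],[0,0,0],[0,0,0],[0,0,0]]' --grip '[0.25,0.25,0.25,0.25,0.25,0.25,0.25,0.25]'

```text
t: 10.25
eef_pos: [0.6071, -0.1905, 0.0384]
tool_rot: [0.518, 0.451, 0.618, -0.381]
contact_force: [-0.4, -1.0, 0.0]
gripper_width: 0.751
```

```bash
python3 - <<'E'
from st import *
show(); N=toolR(np.radians(80)); plan([(bpt([-48,-10,37]),N)],step=.008)
im=eyes.read_camera("side"); cv2.imwrite("pics/s7.png",cv2.resize(im[220:360,260:430,::-1],None,fx=4,fy=4,interpolation=2))
E
```

```text
10.25 q [-0.07  0.78  0.51  1.73 -0.63  0.92  1.08] F [-0.4 -1.   0. ] board mm [-118.7  -10.8   38.4]
tilt below horiz 80.1
travel [[0.2, -0.0, -0.8], [0.2, -0.0, -0.8], [0.2, -0.0, -0.8], [0.2, -0.0, -0.8], [0.2, -0.0, -0.8], [0.2, -0.0, -0.8], [0.2, -0.0, -0.8], [0.2, -0.0, -0.8]] 
turn [[-0.001, 0.0, 0.0], [-0.001, 0.0, 0.0], [-0.001, 0.0, 0.0], [-0.001, 0.0, 0.0], [-0.001, 0.0, 0.0], [-0.001, 0.0, 0.0], [-0.001, 0.0, 0.0], [-0.001, 0.0, 0.0]]
travel [[0.2, -0.0, -0.8]] 
turn [[-0.001, 0.0, 0.0]]
```

View pics/s7.png

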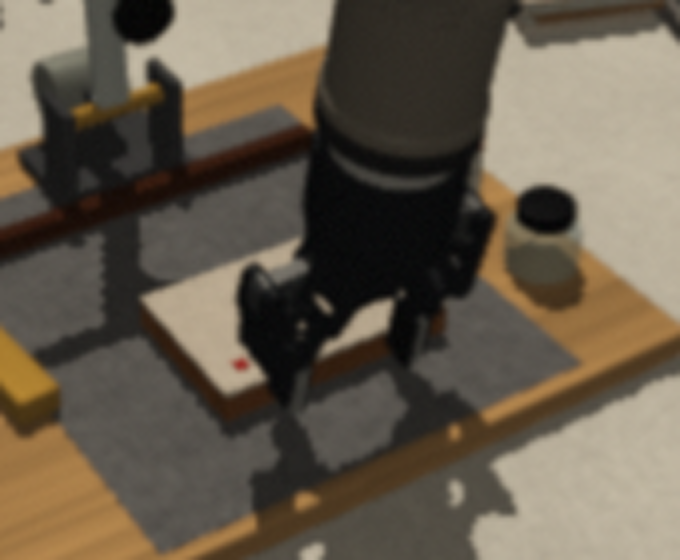

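Both fingertips are low against the panel's near edge and the panel is squaring up. Continuing.

Call:
apply_moves --travel '[[0.2,0,-0.7],[0.1,0,-0.7],[0.2,0,-0.7],[0.1,0,-0.7],[0.2,0,-0.7],[0.1,0,-0.7],[0.1,0,-0.5],[0,0,0]]' --turn '[[0,0,0],[0,0,0],[0,0,0],[0,0,0],[0,0,0],[0,0,0],[0,0,0],[0,0,0]]' --grip '[0.25,0.25,0.25,0.25,0.25,0.25,0.25,0.25]'

```text
t: 10.97
eef_pos: [0.5922, -0.1425, 0.0372]
tool_rot: [0.52, 0.451, 0.617, -0.382]
contact_force: [0.2, -1.6, -0.6]
gripper_width: 0.745
```

```bash
python3 - <<'E'
from st import *
show(); im=eyes.read_camera("top"); cv2.imwrite("pics/t8.png",cv2.resize(im[180:340,250:430,::-1],None,fx=4,fy=4,interpolation=2))
E
```

```text
10.9667 q [-0.15  0.74  0.5   1.82 -0.64  0.86  1.04] F [ 0.2 -1.6 -0.6] board mm [-68.5 -11.5  37.2]
tilt below horiz 80.3
```

Call:
apply_moves --travel '[[0.1,0,-0.7],[0.1,0,-0.7],[0.1,0,-0.6],[0.1,0,-0.5],[0.1,0,-0.3],[0,0,0],[0,0,0]]' --turn '[[0,0,0],[0,0,0],[0,0,0],[0,0,0],[0,0,0],[0,0,0],[0,0,0]]' --grip '[0.25,0.25,0.25,0.25,0.25,0.25,0.25]'

```text
t: 11.6
eef_pos: [0.5829, -0.1136, 0.037]
tool_rot: [0.52, 0.451, 0.616, -0.383]
contact_force: [0.3, -1.5, -0.3]
gripper_width: 0.746
```

```bash
python3 - <<'E'
from st import *
show(); im=eyes.read_camera("side"); cv2.imwrite("pics/s8.png",cv2.resize(im[200:340,250:420,::-1],None,fx=4,fy=4,interpolation=2))
E
```

```text
11.6 q [-0.19  0.72  0.5   1.86 -0.65  0.83  1.01] F [ 0.3 -1.5 -0.3] board mm [-38.1 -11.6  37. ]
tilt below horiz 80.4
```

View pics/s8.png

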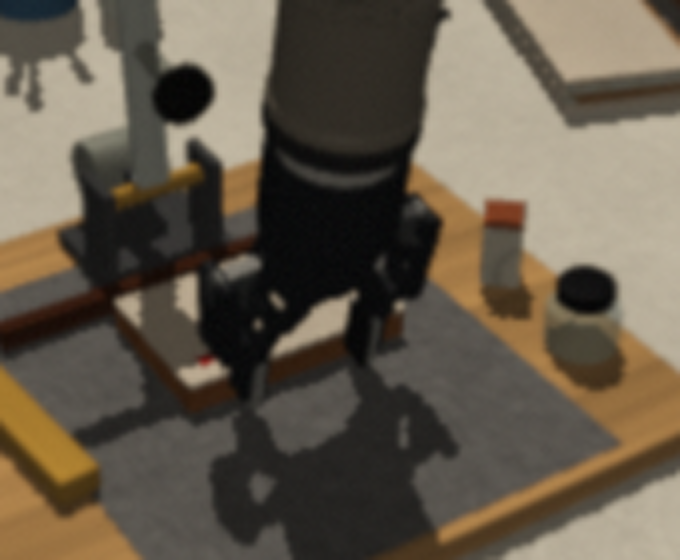

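Near the fence, with about 10 mm left by the estimate. Slow steps now, watching the force.

Call:
apply_moves --travel '[[0.1,0,-0.3],[0,0,-0.3],[0,0,0]]' --turn '[[0,0,0],[0,0,0],[0,0,0]]' --grip '[0.25,0.25,0.25]'

```text
t: 11.9
eef_pos: [0.5811, -0.1082, 0.037]
tool_rot: [0.52, 0.452, 0.616, -0.383]
contact_force: [0.9, -0.5, 0.5]
gripper_width: 0.754
```

Call:
apply_moves --travel '[[0,0,-0.2],[0,0,0]]' --turn '[[0,0,0],[0,0,0]]' --grip '[0.25,0.25]'

```text
t: 12.07
eef_pos: [0.5802, -0.1058, 0.0372]
tool_rot: [0.52, 0.452, 0.616, -0.383]
contact_force: [0.2, 0.4, -0.1]
gripper_width: 0.754
```

Call:
apply_moves --travel '[[0,0,-0.2],[0,0,0]]' --turn '[[0,0,0],[0,0,0]]' --grip '[0.25,0.25]'

```text
t: 12.23
eef_pos: [0.5794, -0.1036, 0.0374]
tool_rot: [0.519, 0.452, 0.616, -0.383]
contact_force: [0.3, -0.8, 0.3]
gripper_width: 0.752
```

Call:
apply_moves --travel '[[0,0,-0.2],[0,0,0]]' --turn '[[0,0,0],[0,0,0]]' --grip '[0.25,0.25]'

```text
t: 12.4
eef_pos: [0.5791, -0.1019, 0.0378]
tool_rot: [0.52, 0.452, 0.616, -0.383]
contact_force: [0.8, -0.7, -0.6]
gripper_width: 0.753
```

Call:
apply_moves --travel '[[0,0,-0.2],[0,0,0]]' --turn '[[0,0,0],[0,0,0]]' --grip '[0.25,0.25]'

```text
t: 12.57
eef_pos: [0.5795, -0.1016, 0.0385]
tool_rot: [0.521, 0.452, 0.614, -0.383]
contact_force: [0.6, -0.7, 0.4]
gripper_width: 0.748
```

```bash
python3 - <<'E'
from st import *
show()
E
```

```text
12.5667 q [-0.22  0.71  0.5   1.88 -0.65  0.82  0.99] F [ 0.6 -0.7  0.4] board mm [-25.6 -12.1  38.5]
tilt below horiz 80.6
```

Call:
apply_moves --travel '[[0.1,0,-0.3],[0,0,-0.1]]' --turn '[[0,0,0],[0,0,0]]' --grip '[0.25,0.25]'

```text
t: 12.73
eef_pos: [0.5797, -0.1012, 0.039]
tool_rot: [0.523, 0.451, 0.612, -0.385]
contact_force: [1.3, -3.6, -1.2]
gripper_width: 0.749
```

```bash
python3 - <<'E'
from st import *
show(); print(status.get_obs()["torque"], toolR(np.radians(80)).T@rot(status.get_obs()["tool_rot"]))
E
```

```text
12.7333 q [-0.22  0.71  0.5   1.88 -0.65  0.81  0.99] F [ 1.3 -3.6 -1.2] board mm [-25.3 -12.3  39. ]
tilt below horiz 81.0
[-0.72643376 -0.31914793  0.12355785] [[ 0.99983612 -0.00401576 -0.01765225]
 [ 0.0037937   0.99991348 -0.01259526]
 [ 0.0177013   0.01252622  0.99976485]]
```

Force is rising with no more travel, so the panel is seated against the fence. I'll back off straight, then rise away.

Call:
apply_moves --travel '[[0,0,0.4],[-0.1,0,1.0],[-0.2,0,1.5],[-0.2,0,1.5],[-1.5,0,1.0],[-3.0,0,1.0],[-3.5,0,1.0],[-3.5,0,1.0]]' --turn '[[0,0,0],[0,0,0],[0,0,0],[0,0,0],[0,0,0],[0,0,0],[0,0,0],[0,0,0]]' --grip '[0.25,0.25,0.25,0.25,0.25,0.25,0.25,0.25]'

```text
t: 13.4
eef_pos: [0.6058, -0.2013, 0.138]
tool_rot: [0.515, 0.449, 0.62, -0.385]
contact_force: [0.8, 0.5, 0.5]
gripper_width: 0.75
```

Call:
apply_moves --travel '[[-3.5,0,2.0],[-3.0,0,3.0],[-1.5,0,3.5],[0,0,3.5],[0,0,3.5],[0,0,3.5],[0,0,2.0],[0,0,0]]' --turn '[[0,0,0],[0,0,0],[0,0,0],[0,0,0],[0,0,0],[0,0,0],[0,0,0],[0,0,0]]' --grip '[0.25,0.25,0.25,0.25,0.25,0.25,0.25,0.25]'

```text
t: 14.07
eef_pos: [0.6729, -0.4378, 0.1924]
tool_rot: [0.518, 0.45, 0.615, -0.388]
contact_force: [-0.3, -0.2, -0.9]
gripper_width: 0.749
```

```bash
python3 - <<'E'
from st import *
show()
a=cv2.resize(eyes.read_camera("top")[190:340,250:400,::-1],(400,400),interpolation=2)
b=cv2.resize(eyes.read_camera("side")[190:340,240:390,::-1],(400,400),interpolation=2)
cv2.imwrite("pics/f.png",np.hstack([a,b]))
E
```

```text
14.0667 q [ 0.25  0.89  0.61  1.13 -0.55  1.41  1.13] F [-0.3 -0.2 -0.9] board mm [-374.2    3.1  192.4]
tilt below horiz 80.7
```

View pics/f.png

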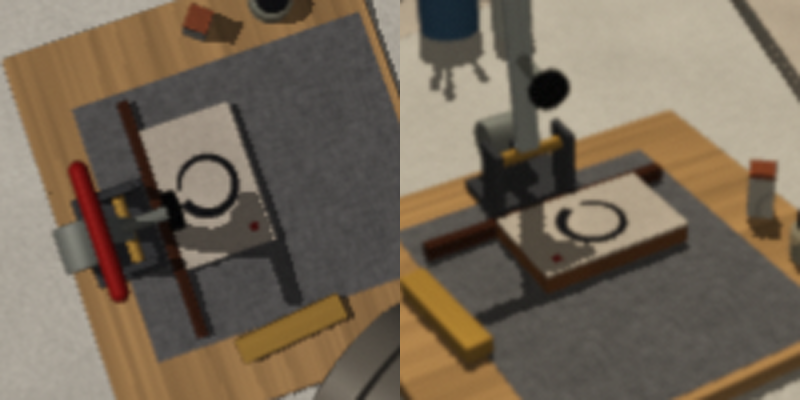

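```bash
python3 - <<'E'
from st import *
k=150/400
t=lambda p: np.array(p)*k+[250,190]-.3
s=lambda p:(np.array(p)-[400,0])*k+[240,190]-.3
Q=np.array([(45,-70,38),(-45,-70,38),(-45,70,38),(45,70,38)])/1000
F=np.array([(75,-120,32),(75,120,32)])/1000
b=np.load("b.npy")
for nm,obs in (("both",[("top",t([(140,130),(232,102),(275,238),(185,270)]),Q),("side",s([(630,175),(687,222),(548,277),(497,222)]),Q)]),("top",[("top",t([(140,130),(232,102),(275,238),(185,270)]),Q)])):
    p,e,r=fit(obs,b); d=p[:2]-b[:2]; c,sn=np.cos(b[2]),np.sin(b[2])
    print(nm,"panel in board mm",1000*(c*d[0]+sn*d[1]),1000*(-sn*d[0]+c*d[1]),"yaw",p[2]-b[2],"err",e)
print("fence near top edge expected in top crop",((proj("top",T(b,F))-[250,190])/k).round(),"side",((proj("side",T(b,F))-[240,190])/k+[400,0]).round())
H=T(b,Q+[.030,-.015,0]); print("home panel crop top",((proj("top",H)-[250,190])/k).round().tolist(),"side",((proj("side",H)-[240,190])/k+[400,0]).round().tolist())
for n in ("ink_jar","seal_stone","paperweight"):
    o=eyes.masks_of(n,"top"); print(n,o[0]["rect"] if o else None)
E
```

```text
both panel in board mm 30.61074279202297 -15.343634314397526 yaw -0.0018769491815886497 err 1.5279663857001538
top panel in board mm 32.41275439757702 -15.602779693200908 yaw -0.02029912043624793 err 0.7648033612274503
fence near top edge expected in top crop [[130.  97.]
 [211. 333.]] side [[662. 165.]
 [426. 247.]]
home panel crop top [[142.0, 130.0], [230.0, 100.0], [278.0, 238.0], [189.0, 268.0]] side [[631.0, 171.0], [687.0, 221.0], [545.0, 274.0], [494.0, 218.0]]
ink_jar [343.9, 182.6, 360.7, 198.0]
seal_stone [316.7, 190.5, 328.6, 202.0]
paperweight [337.8, 299.6, 377.5, 325.3]
```

```bash
python3 -c "
from station import status,bot
print(status.get_obs()['t']); print(bot.hand_in())"
```

```text
14.3167
the job is handed in; nothing more can be done
None
```

I pushed the clamp arm up by its red handle past the balance point, and it stays fully raised by itself. I then pushed the panel across the board to the back fence with two fingertips, moved clear and handed in at 14.3 s.

**Clamp:** the last pictures show it standing at its upper stop with nothing touching it.

**Panel:** it stopped against the fence, with force rising to about 3.9 N and no more travel.
- **Distance:** both cameras together put its origin at x ≈ +30.6 mm (home is +30 mm). The top camera alone says 32.4 mm.
- **Angle:** the two-camera fit gives a yaw of about 0. The top camera alone says −0.02 rad, which is within about one pixel.
- **Sideways:** it sits about 15 mm off the middle line, away from the robot. It is still under the place where the foot comes down.

**Other things:** the ink jar and seal stone show no visible shift, within a pixel or two. The weight is partly hidden by the arm but looks unmoved. I did not compare the positions of the things on the table (brush pot, glue bottle, tape roll and paint jar) at the end; the fingers never came near them.

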